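Put the laboratory jars back in their stands

ROBOT

A 6-joint arm with a two-finger parallel gripper is mounted at the origin on the work surface. World frame = base frame: x ahead of the robot, y to its left, z up, the work surface at z = 0. Lengths are in m, angles in rad, forces in N, time in s.
With the tool pointing down it reaches from about 0.35 to 0.775 m from the base axis. Payload 7.3 kg.
Tool frame: the origin (TCP) lies at the centre of the arm's flange, where the gripper is bolted on; the fingertips stand 178 mm ahead of it and the grasp point (between the pads) lies 159 mm ahead of it; z points along the fingers, y is the line along which they close (so a half turn about z gives the same grasp; the last joint's range is limited). The gripper opens to 92 mm and grips with 3 to 60 N. Pads are 19 mm wide; open, the fingers measure 130 mm over their backs; the gripper's body (75 mm by 190 mm) begins 47 mm behind the grasp point.
Start: joints at [-1.335, 0.342, 1.524, -0, 1.275, -0.146], TCP at [0.196, -0.487, 0.405] pointing down, gripper open.
Joint ranges: [-2.53, 2.53], [-0.77, 2.02], [0.04, 2.7], [-1, 4.14], [0.28, 2.66], [-3.11, 3.11]. Speed limits (rad/s): [2.57, 2.57, 3.14, 3.14, 3.14, 3.14].

INTERFACE

Orientations are given as [roll, pitch, yaw] about the fixed x, y, z axes, in that order (R = Rz(yaw) Ry(pitch) Rx(roll)).
In Python, from cell import robot gives the robot as it stands.
- The arm moves only by the shell command python3 -m pendant 'ROWS' [OPENING] [FORCE]. ROWS is a JSON list of rows, 1 to 8 of them, each of 6 numbers: dx, dy, dz in m, then a rotation vector rx, ry, rz in rad; each row shifts and turns the commanded pose from where the row before left it, along the tool's axes as they then stand; what a row does not reach is not made up. A row lasts 1/12 s, in which the tool goes at most 0.0417 m and 0.125 rad, less where a joint would pass 70% of its speed; a pose out of reach is approached as far as the arm can. OPENING is the finger opening in m, set as the command begins (- or left out keeps the last). The fingers move at their own pace and stop on an object; FORCE is the grip in N (left out, the last holds). Time passes only in rows, so rows that do not move let the fingers close. It prints the time, the measured TCP pose, the force, the opening and the grip force at its end.
- robot.observe(): the state, without advancing time (a new reading comes with each control period).
- robot.read_camera(name): name is "scene" or "top" or "wrist"; returns a dict with "image" (384x512x3 uint8, red, green, blue), "fx", "fy", "cx", "cy" (pixels), "pose" (4x4, takes a point from camera to world coordinates). Camera axes: x right, y down, z forward; pixel columns grow to the right and rows downward; lengths in m; the calibration is good to about 2 mm. A picture is of the moment at which its call begins. There is no depth.
- robot.hand_in(): hands the job in; it is judged then, once.
The state is a dict: "time": time; "qpos": joint angles; "qvel": joint speeds; "joint_efforts": joint torques, N m; "tool_pos": TCP position; "tool_rot": TCP orientation; "contact_force": force on the tool from outside, world axes, zero at the start; "torque": the same for the moment, N m; "opening": finger opening in m; "grip_force": force on a finger pad.
Only numpy, scipy, OpenCV 4.12 (cv2) and the standard library are available. Lean on these libraries where they do the work, as an engineer would, in place of code of your own. Each camera call takes 0.05 s, during which the arm holds its last target. There are 200 camera calls.

TASK

The lesson is over: put each of the four white jars back in the low wooden stand whose recess matches its shape and size (slim round, wide round, square, oblong), standing upright and fully down on the recess floor. Keep the jars upright and set them down gently without dropping them, and leave the Petri dish and the reagent bottle where they stand.

Things in the scene. Friction and masses are not known exactly. Their poses are not given: they have to be found in the camera images.
- slim_jar: Slim round jar, 36 mm diameter, 62 mm tall, 65 to 125 g. White porcelain with a flush flat grey lid of the same outline (top 12 mm); straight sides, lid does not come off. Loose, stands upright on the bench. Origin: centre of its underside, z up.
- wide_jar: Wide round jar, 60 mm diameter, 50 mm tall, 140 to 280 g. White porcelain with a flush flat grey lid of the same outline (top 12 mm); straight sides, lid does not come off. Loose, stands upright on the bench. Origin: centre of its underside, z up.
- square_jar: Square jar, 48 x 48 mm, 55 mm tall, 125 to 250 g. White porcelain with a flush flat grey lid of the same outline (top 12 mm); straight sides, lid does not come off. Loose, stands upright on the bench. Origin: centre of its underside, z up. x and y are square to its sides.
- oblong_jar: Oblong (rectangular) jar, 66 mm long along its x, 34 mm wide along its y, 55 mm tall, 110 to 225 g. White porcelain with a flush flat grey lid of the same outline (top 12 mm); straight sides, lid does not come off. Loose, stands upright on the bench. Origin: centre of its underside, z up.
- slim_stand: Small round stand, 66 mm outer diameter; round recess of 50 mm diameter: home of the slim round jar. Fixed low pale wooden stand, 14 mm high, with a recess open at the top; recess floor 4 mm above the bench, wall 8 mm thick. Origin: centre of its underside on the bench, which is also the recess centre; z up.
- wide_stand: Large round stand, 90 mm outer diameter; round recess of 74 mm diameter: home of the wide round jar. Fixed low pale wooden stand, 14 mm high, with a recess open at the top; recess floor 4 mm above the bench, wall 8 mm thick. Origin: centre of its underside on the bench, which is also the recess centre; z up.
- square_stand: Square stand, 78 x 78 mm outside; square recess 62 x 62 mm, sides along its x and y: home of the square jar. Fixed low pale wooden stand, 14 mm high, with a recess open at the top; recess floor 4 mm above the bench, wall 8 mm thick. Origin: centre of its underside on the bench, which is also the recess centre; z up.
- oblong_stand: Oblong stand, 96 mm (x) by 64 mm (y) outside; recess 80 mm long along its x, 48 mm along its y: home of the oblong jar. Fixed low pale wooden stand, 14 mm high, with a recess open at the top; recess floor 4 mm above the bench, wall 8 mm thick. Origin: centre of its underside on the bench, which is also the recess centre; z up.
- petri_dish: Bystander: flat closed Petri dish, 68 mm diameter, 14 mm high, loose among the jars and stands. Origin: centre of its underside. Leave it where it is.
- reagent_bottle: Bystander: amber reagent bottle with black cap, 50 mm diameter, 90 mm tall, loose, beyond the stands on the far side. Origin: centre of its underside. Leave it where it is.
There are look-alikes about, which are no part of the job. Leave any purple, red or yellow look-alike of the square_stand alone.

How it is judged:
At the end, for the whole second after the job is handed in: Each jar stands in the recess of its own matching stand: within 13 mm of the recess centre, its underside less than 8 mm above the bench (recess floor is at 4 mm), within 0.1 rad of upright, at rest (below 0.02 m/s) and released; the Petri dish and the bottle stand upright (within 0.15 rad) (horizontal distance between slim_jar and slim_stand below 0.013 m and z of slim_jar in the frame of slim_stand below 0.008 m and angle between each of slim_jar, wide_jar, square_jar, oblong_jar's own z axis and vertical below 0.1 rad and linear speed of each of slim_jar, wide_jar, square_jar, oblong_jar below 0.02 m/s and contact force between the fingers and slim_jar below 0.05 N and horizontal distance between wide_jar and wide_stand below 0.013 m and z of wide_jar in the frame of wide_stand below 0.008 m and contact force between the fingers and wide_jar below 0.05 N and horizontal distance between square_jar and square_stand below 0.013 m and z of square_jar in the frame of square_stand below 0.008 m and contact force between the fingers and square_jar below 0.05 N and horizontal distance between oblong_jar and oblong_stand below 0.013 m and z of oblong_jar in the frame of oblong_stand below 0.008 m and contact force between the fingers and oblong_jar below 0.05 N and angle between each of petri_dish, reagent_bottle's own z axis and vertical below 0.15 rad); the robot touches nothing.
It fails at once if a jar is tipped over (more than 0.7 rad) (angle between any of slim_jar, wide_jar, square_jar, oblong_jar's own z axis and vertical above 0.7 rad).
It fails at once if a jar is dropped or thrown (faster than 0.6 m/s while out of the gripper) ((contact force between the fingers and slim_jar below 0.01 N and linear speed of slim_jar above 0.6 m/s) or (contact force between the fingers and wide_jar below 0.01 N and linear speed of wide_jar above 0.6 m/s) or (contact force between the fingers and square_jar below 0.01 N and linear speed of square_jar above 0.6 m/s) or (contact force between the fingers and oblong_jar below 0.01 N and linear speed of oblong_jar above 0.6 m/s)).
It fails at once if the Petri dish is pushed more than 25 mm (distance of petri_dish from where it was at the start of the episode above 0.025 m).
It fails at once if the reagent bottle is pushed more than 25 mm (distance of reagent_bottle from where it was at the start of the episode above 0.025 m).
It also fails if it takes over 112 s, if anything falls off the work surface, if the arm or the gripper's body presses on something with over 40 N, if the wrist force passes 120 N, or if a joint passes its speed limit or range.

## Working session

There is one attempt and no reset: what is moved stays moved. The work goes in short steps, Python scripts to look and compute and a shell command to move; the robot and the scene stay as the last step left them, time stands still between calls to the robot, and variables do not carry over. Pictures are saved under pics/ and viewed, at most 14 in all, crops included, and the job is handed in when it is done.

```bash
mkdir -p pics; ls; python3 - <<'E'
from cell import robot
import cv2,numpy as np
for n in("top","scene"):
    c=robot.read_camera(n); cv2.imwrite(f"pics/{n}0.png",cv2.cvtColor(c["image"],cv2.COLOR_RGB2BGR)); print(n,c["fx"],c["fy"],c["cx"],c["cy"]);print(np.round(c["pose"],4).tolist())
o=robot.observe();print({k:np.round(v,3).tolist() for k,v in o.items()})
E
```

```text
pics
top 346.60109041456974 346.60109041456974 250.7292855165685 187.94702107261125
[[0.0445, -0.9737, 0.2236, 0.3918], [-0.999, -0.0423, 0.0146, -0.0188], [-0.0048, -0.224, -0.9746, 0.8795], [0.0, 0.0, 0.0, 1.0]]
scene 393.50363713643304 393.50363713643304 258.9539893014165 195.31762351474705
[[-0.7406, 0.5782, -0.3423, 0.8934], [0.6719, 0.6299, -0.3896, 0.3767], [-0.0096, -0.5185, -0.855, 0.9116], [0.0, 0.0, 0.0, 1.0]]
{'time': 0.1, 'qpos': [-1.335, 0.343, 1.525, 0.0, 1.275, -0.146], 'qvel': [-0.002, -0.003, -0.001, 0.0, -0.002, 0.0], 'joint_efforts': [0.002, -43.2, -24.469, 0.072, 0.053, -0.0], 'tool_pos': [0.196, -0.487, 0.404], 'tool_rot': [-3.14, -0.0, 0.382], 'contact_force': [0.628, -0.58, 0.02], 'torque': [0.025, 0.012, -0.009], 'grip_force': 0.0, 'opening': 0.092}
```

View pics/top0.png

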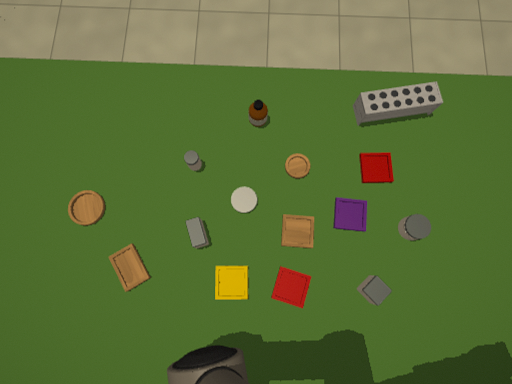

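View pics/scene0.png

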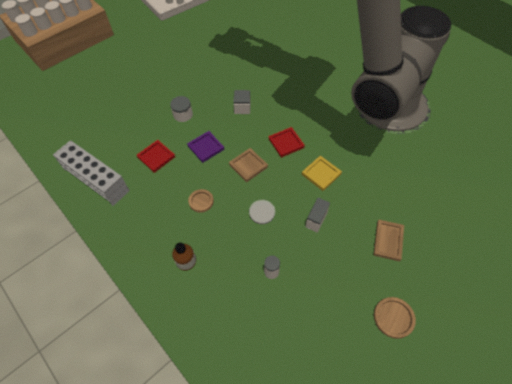

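Top view: the square_stand candidates are wooden (298,231), purple (351,214), red (376,168), red (291,287) and yellow (231,282). I choose the wooden one. Jars are slim (193,160), wide (416,227), square (375,290) and oblong (197,232). The other wooden stands are slim (297,166), wide (86,208) and oblong (129,267). The dish is at (244,200) and the bottle at (258,112).

```bash
cat > h.py <<'E'
import cv2,numpy as np
from cell import robot
def ray(c,uv,z):
    uv=np.atleast_2d(uv).astype(float); P=np.array(c["pose"])
    d=np.c_[(uv[:,0]-c["cx"])/c["fx"],(uv[:,1]-c["cy"])/c["fy"],np.ones(len(uv))]@P[:3,:3].T
    return (P[:3,3]+d*((z-P[2,3])/d[:,2])[:,None])[:,:2]
def project(c,p):
    P=np.array(c["pose"]); q=(np.atleast_2d(p)-P[:3,3])@P[:3,:3]
    return np.c_[q[:,0]/q[:,2]*c["fx"]+c["cx"],q[:,1]/q[:,2]*c["fy"]+c["cy"]]
def rect(c,cnt,z):
    w=ray(c,cnt.reshape(-1,2),z); r=cv2.minAreaRect((w*1000).astype(np.float32))
    (x,y),(a,b),t=r
    if a<b:a,b,t=b,a,t+90   # t = direction of long side, deg
    return round(x,1),round(y,1),round(a,1),round(b,1),round((t+90)%180-90,1)
E
python3 - <<'E'
from h import *
c=robot.read_camera("top"); im=c["image"]; hsv=cv2.cvtColor(im,cv2.COLOR_RGB2HSV)
for n,p in dict(slim=(192,156),slimb=(196,166),wide=(418,227),wideb=(403,232),sq=(377,289),sqb=(364,291),ob=(196,228),obb=(204,244),wood=(298,220),dish=(244,200)).items(): print(n,im[p[1],p[0]],hsv[p[1],p[0]])
wood=cv2.inRange(hsv,(5,90,60),(20,255,255))
for n,(u,v) in dict(slim=(297,166),wide=(86,208),oblong=(129,267),square=(298,231)).items():
    m=np.zeros_like(wood); m[v-30:v+30,u-30:u+30]=wood[v-30:v+30,u-30:u+30]
    k=max(cv2.findContours(m,0,1)[0],key=cv2.contourArea); print(n,rect(c,k,.012))
t=[cv2.resize(im[v-28:v+28,u-28:u+28],(250,250),interpolation=2) for u,v in[(193,160),(414,227),(375,290),(197,232),(298,231),(297,166)]]
cv2.imwrite("pics/crop.png",cv2.cvtColor(np.vstack([np.hstack(t[:3]),np.hstack(t[3:])]),4))
E
```

```text
slim [114 112 101] [ 25  29 114]
slimb [107  96  84] [ 16  55 107]
wide [95 96 84] [33 32 96]
wideb [115 103  88] [ 17  60 115]
sq [ 99 100  88] [ 33  31 100]
sqb [84 84 73] [30 33 84]
ob [127 126 111] [ 28  32 127]
obb [94 86 75] [17 52 94]
wood [163 120  65] [ 17 153 163]
dish [184 177 155] [ 23  40 184]
slim (656.3, -123.7, 63.0, 62.4, -87.5)
wide (522.3, 410.2, 89.9, 87.6, 50.6)
oblong (380.3, 282.6, 96.7, 65.9, 33.4)
square (486.6, -127.1, 78.4, 78.0, 88.2)
```

View pics/crop.png

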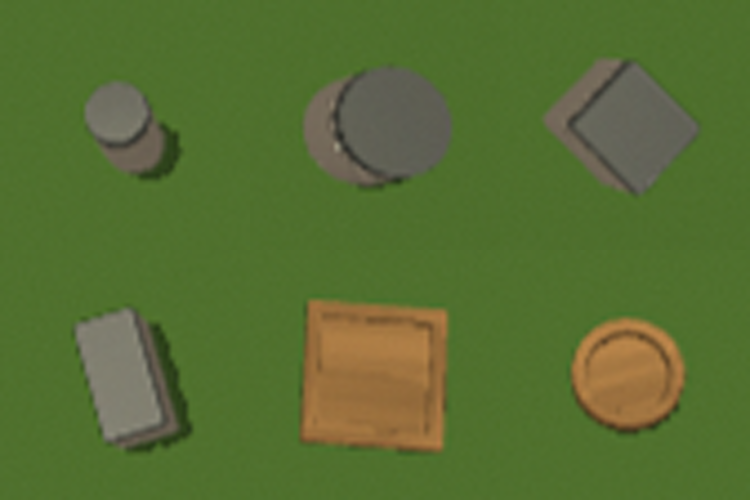

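The crops confirm the choices: grey lids are clear against the brownish bodies, and the plain wooden square stand is at (298,231). Next I measure the jar lids.

```bash
python3 - <<'E'
from h import *
c=robot.read_camera("top"); im=c["image"]; hsv=cv2.cvtColor(im,cv2.COLOR_RGB2HSV)
lid=cv2.inRange(hsv,(18,0,60),(50,46,255)); lid=cv2.morphologyEx(lid,cv2.MORPH_OPEN,np.ones((3,3),np.uint8))
for n,(u,v,h) in dict(slim=(193,160,.062),wide=(414,227,.05),square=(375,290,.055),oblong=(197,232,.055),dish=(244,200,.014)).items():
    m=np.zeros_like(lid); m[v-28:v+28,u-28:u+28]=lid[v-28:v+28,u-28:u+28]
    k=max(cv2.findContours(m,0,1)[0],key=cv2.contourArea); print(n,rect(c,k,h),k.reshape(-1,2).mean(0).round())
print("bottle",ray(c,(258,105),.09))
E
```

```text
slim (650.2, 145.7, 33.7, 32.5, 2.5) [191. 158.]
wide (505.2, -408.6, 60.4, 55.0, -87.5) [417. 226.]
square (354.8, -303.9, 48.8, 47.2, -45.4) [377. 290.]
oblong (469.3, 119.6, 65.5, 34.1, 20.3) [196. 232.]
dish (559.8, 10.0, 64.7, 61.2, 2.5) [244. 200.]
bottle [[ 0.78400548 -0.01558089]]
```

```bash
cat > go.py <<'E'
# go.py x y z yaw_deg : shift in present tool axes, then turn
import sys
from h import *
from scipy.spatial.transform import Rotation as R
o=robot.observe(); t=np.array([float(a) for a in sys.argv[1:4]]); r=R.from_euler("xyz",o["tool_rot"])
d=r.inv().apply(t-o["tool_pos"]); q=R.from_euler("xyz",[np.pi,0,np.radians(float(sys.argv[4]))])
print("t",o["time"],"shift",d.round(4),"rows",np.ceil(np.linalg.norm(d)/.0417),"turn",(r.inv()*q).as_rotvec().round(4),"shift if turned first",q.inv().apply(t-o["tool_pos"]).round(4))
E
python3 go.py .355 -.304 .28 44.6
```

```text
t 0.2 shift [ 0.2161 -0.1105  0.1244] rows 7.0 turn [-8.000e-04 -3.000e-04 -3.966e-01] shift if turned first [ 0.2421 -0.0185  0.1243]
```

```bash
python3 -m pendant '[[0,0,0,0,0,-0.099],[0,0,0,0,0,-0.099],[0,0,0,0,0,-0.099],[0,0,0,0,0,-0.1]]' 0.092 20
python3 -m pendant '[[0.0303,-0.0023,0.0155,0,0,0],[0.0303,-0.0023,0.0155,0,0,0],[0.0303,-0.0023,0.0155,0,0,0],[0.0303,-0.0023,0.0155,0,0,0],[0.0303,-0.0023,0.0155,0,0,0],[0.0303,-0.0023,0.0155,0,0,0],[0.0303,-0.0023,0.0155,0,0,0],[0.0303,-0.0023,0.0155,0,0,0]]'
python3 -m pendant '[[0,0,0,0,0,0],[0,0,0,0,0,0]]'
python3 go.py .355 -.304 .194 44.6
python3 - <<'E'
from h import *
c=robot.read_camera("wrist"); cv2.imwrite("pics/w1.png",cv2.cvtColor(c["image"],4)); print(project(c,[[.3548,-.3039,.055],[.355,-.304,.0]]))
E
```

```text
time: 0.53
tool_pos: [0.1956, -0.4871, 0.4045]
tool_rot: [-3.141, -0.0, 0.784]
contact_force: [-0.3, -0.0, -0.8]
opening: 0.0914
grip_force: 0.0
time: 1.2
tool_pos: [0.3559, -0.3026, 0.2801]
tool_rot: [3.141, 0.0, 0.779]
contact_force: [0.6, -0.3, 0.2]
opening: 0.0921
grip_force: 0.0
time: 1.37
tool_pos: [0.3559, -0.3026, 0.28]
tool_rot: [-3.14, -0.0, 0.782]
contact_force: [0.9, -0.4, 0.2]
opening: 0.092
grip_force: 0.0
t 1.3667 shift [-0.0016  0.0005  0.086 ] rows 3.0 turn [-0.002  -0.      0.0036] shift if turned first [-0.0016  0.0004  0.086 ]
[[253.25071684 218.24036403]
 [253.03641568 195.38617882]]
```

View pics/w1.png

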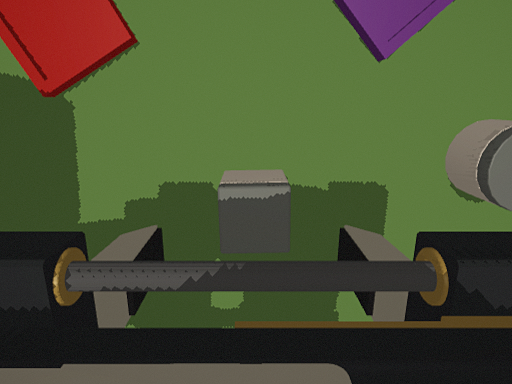

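The wrist view shows the square jar's lid centred at about (254,219), as predicted, and squarely between the open fingers. I go down and grip it.

```bash
python3 -m pendant '[[-0.0004,0,0.0215,0,0,0],[-0.0004,0,0.0215,0,0,0],[-0.0004,0,0.0215,0,0,0],[-0.0004,0,0.0215,0,0,0]]'
python3 -m pendant '[[0,0,0,0,0,0],[0,0,0,0,0,0],[0,0,0,0,0,0],[0,0,0,0,0,0],[0,0,0,0,0,0],[0,0,0,0,0,0],[0,0,0,0,0,0],[0,0,0,0,0,0]]' 0.03 25
python3 -m pendant '[[0,0,0,0,0,0],[0,0,0,0,0,0],[0,0,0,0,0,0],[0,0,0,0,0,0],[0,0,-0.01,0,0,0],[0,0,-0.03,0,0,0],[0,0,-0.03,0,0,0],[0,0,-0.03,0,0,0]]'
python3 go.py .4866 -.1271 .298 88.2
```

```text
time: 1.75
tool_pos: [0.3536, -0.3064, 0.1947]
tool_rot: [3.139, 0.0, 0.777]
contact_force: [0.4, -0.2, -0.9]
opening: 0.0916
grip_force: 0.0
time: 2.42
tool_pos: [0.3543, -0.3051, 0.1954]
tool_rot: [3.14, 0.0, 0.779]
contact_force: [-1.3, -0.4, 5.4]
opening: 0.048
grip_force: 24.9
time: 3.08
tool_pos: [0.3539, -0.3046, 0.2955]
tool_rot: [-3.14, -0.0, 0.779]
contact_force: [0.8, -0.8, -2.1]
opening: 0.0477
grip_force: 24.9
t 3.0833 shift [ 0.2192 -0.0331 -0.0025] rows 6.0 turn [-0.0018 -0.0009 -0.7605] shift if turned first [ 0.1816  0.1271 -0.0025]
```

```bash
python3 -m pendant '[[0.0274,-0.0041,0,0,0,0],[0.0274,-0.0041,0,0,0,0],[0.0274,-0.0041,0,0,0,0],[0.0274,-0.0041,0,0,0,0],[0.0274,-0.0041,0,0,0,0],[0.0274,-0.0041,0,0,0,0],[0.0274,-0.0041,0,0,0,0],[0.0274,-0.0041,0,0,0,0]]'
python3 -m pendant '[[0,0,0,0,0,-0.095],[0,0,0,0,0,-0.095],[0,0,0,0,0,-0.095],[0,0,0,0,0,-0.095],[0,0,0,0,0,-0.095],[0,0,0,0,0,-0.095],[0,0,0,0,0,-0.095],[0,0,0,0,0,-0.095]]'
python3 -m pendant '[[0,0,0,0,0,0],[0,0,0,0,0,0]]'
python3 go.py .4866 -.1271 .1995 88.2
python3 - <<'E'
from h import *
c=robot.read_camera("wrist"); cv2.imwrite("pics/w2.png",cv2.cvtColor(c["image"],4)); s=np.array([[1,1],[1,-1],[-1,-1],[-1,1]])*.039; print(project(c,np.c_[s+[.4866,-.1271],[.014]*4]).round())
E
```

```text
time: 3.75
tool_pos: [0.4876, -0.1263, 0.2944]
tool_rot: [-3.141, 0.0, 0.779]
contact_force: [0.8, -0.8, -1.6]
opening: 0.048
grip_force: 24.9
time: 4.42
tool_pos: [0.4869, -0.1274, 0.2943]
tool_rot: [-3.141, -0.0, 1.544]
contact_force: [0.0, 0.9, -1.7]
opening: 0.0477
grip_force: 24.9
time: 4.58
tool_pos: [0.487, -0.1275, 0.2945]
tool_rot: [-3.141, -0.0, 1.536]
contact_force: [-0.2, -0.7, -1.8]
opening: 0.0481
grip_force: 24.9
t 4.5833 shift [ 0.0004 -0.0003  0.095 ] rows 3.0 turn [-0.0007 -0.0002 -0.0033] shift if turned first [ 0.0004 -0.0004  0.095 ]
[[299. 145.]
 [298. 236.]
 [207. 239.]
 [200. 148.]]
```

View pics/w2.png

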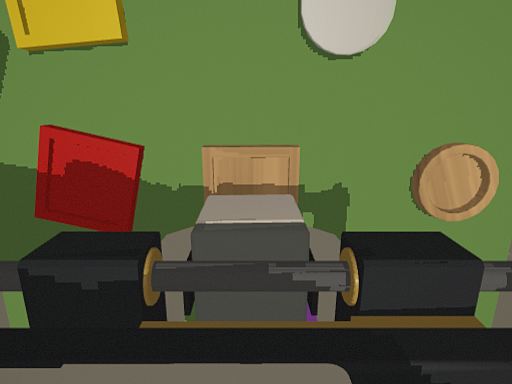

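The wrist view shows the wooden square stand's far edge running from (203,147) to (299,146), against (200,148) and (299,145) predicted, with the jar square above it. I lower it and release.

```bash
python3 -m pendant '[[0,0,0.022,0,0,0],[0,0,0.022,0,0,0],[0,0,0.022,0,0,0],[0,0,0.014,0,0,0],[0,0,0.007,0,0,0],[0,0,0.005,0,0,0],[0,0,0.003,0,0,0],[0,0,0.001,0,0,0]]'
python3 -m pendant '[[0,0,0,0,0,0],[0,0,0,0,0,0]]'
```

```text
time: 5.3
tool_pos: [0.4867, -0.1276, 0.2013]
tool_rot: [-3.141, 0.0, 1.539]
contact_force: [-12.5, 4.0, 36.3]
opening: 0.0476
grip_force: 25.0
time: 5.47
tool_pos: [0.4866, -0.1275, 0.2013]
tool_rot: [-3.141, 0.001, 1.538]
contact_force: [-9.4, 2.0, 22.2]
opening: 0.0479
grip_force: 25.0
```

```bash
python3 -m pendant '[[0,0,-0.001,0,0,0],[0,0,0,0,0,0],[0,0,0,0,0,0],[0,0,0,0,0,0],[0,0,0,0,0,0],[0,0,0,0,0,0]]' 0.09
python3 -m pendant '[[0,0,-0.01,0,0,0],[0,0,-0.02,0,0,0],[0,0,-0.03,0,0,0],[0,0,-0.03,0,0,0],[0,0,0,0,0,0.12],[0,0,0,0,0,0.12],[0,0,0,0,0,0.12],[0,0,0,0,0,0.12]]'
python3 -m pendant '[[0,0,0,0,0,0.12],[0,0,0,0,0,0.12],[0,0,0,0,0,0.12],[0,0,0,0,0,0.12],[0,0,0,0,0,0.12],[0,0,0,0,0,0.105],[0,0,0,0,0,0]]'
python3 go.py .4693 .1196 .28 20.3
```

```text
time: 5.97
tool_pos: [0.4871, -0.1277, 0.1996]
tool_rot: [-3.141, -0.0, 1.539]
contact_force: [-0.4, -0.4, 0.1]
opening: 0.083
grip_force: 0.0
time: 6.63
tool_pos: [0.487, -0.1276, 0.2907]
tool_rot: [3.141, -0.0, 1.053]
contact_force: [-1.1, 0.4, 0.2]
opening: 0.0904
grip_force: 0.0
time: 7.22
tool_pos: [0.4871, -0.1276, 0.2903]
tool_rot: [3.141, -0.0, 0.35]
contact_force: [-0.5, 0.1, 0.9]
opening: 0.0899
grip_force: 0.0
t 7.2167 shift [ 0.0681 -0.2383  0.0103] rows 6.0 turn [ 0.0004 -0.0003 -0.0042] shift if turned first [ 0.0691 -0.238   0.0103]
```

```bash
python3 -m pendant '[[0.0085,-0.0298,0,0,0,0],[0.0085,-0.0298,0,0,0,0],[0.0085,-0.0298,0,0,0,0],[0.0085,-0.0298,0,0,0,0],[0.0085,-0.0298,0,0,0,0],[0.0085,-0.0298,0,0,0,0],[0.0085,-0.0298,0,0,0,0],[0.0086,-0.0298,0.01,0,0,0]]'
python3 -m pendant '[[0,0,0,0,0,0],[0,0,0,0,0,0]]'
python3 go.py .4693 .1196 .195 20.3
python3 - <<'E'
from h import *
c=robot.read_camera("wrist"); cv2.imwrite("pics/w3.png",cv2.cvtColor(c["image"],4)); s=np.array([[1,1],[1,-1],[-1,-1],[-1,1]])*[.033,.017];a=np.radians(20.3); s=s@np.array([[np.cos(a),np.sin(a)],[-np.sin(a),np.cos(a)]]);print(project(c,np.c_[s+[.4693,.1196],[.055]*4]).round())
E
```

```text
time: 7.88
tool_pos: [0.4686, 0.1211, 0.2815]
tool_rot: [3.141, -0.004, 0.357]
contact_force: [1.5, -0.1, 0.3]
opening: 0.0897
grip_force: 0.0
time: 8.05
tool_pos: [0.4679, 0.1209, 0.2797]
tool_rot: [3.142, 0.001, 0.36]
contact_force: [0.2, -0.1, 0.6]
opening: 0.0901
grip_force: 0.0
t 8.05 shift [0.0009 0.0017 0.0847] rows 3.0 turn [0.     0.0007 0.0058] shift if turned first [0.0008 0.0017 0.0847]
[[229. 164.]
 [283. 164.]
 [279. 260.]
 [230. 259.]]
```

View pics/w3.png

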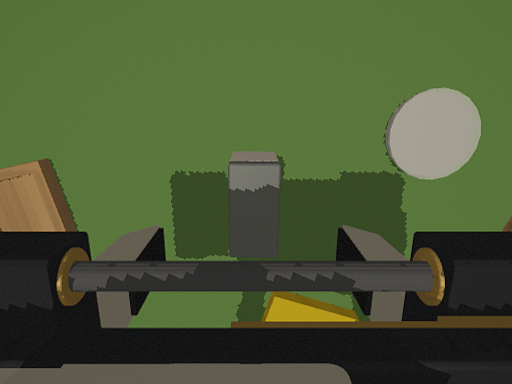

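The oblong jar's lid spans columns 229–280, with its far edge at row 163 and near edge at about row 256. That matches the prediction, so I grip it.

```bash
python3 -m pendant '[[0,0.0003,0.021,0,0,0],[0,0.0003,0.021,0,0,0],[0,0.0003,0.021,0,0,0],[0,0.0003,0.0215,0,0,0]]'
python3 -m pendant '[[0,0,0,0,0,0],[0,0,0,0,0,0],[0,0,0,0,0,0],[0,0,0,0,0,0],[0,0,0,0,0,0],[0,0,0,0,0,0],[0,0,0,0,0,0],[0,0,0,0,0,0]]' 0.02 25
python3 -m pendant '[[0,0,0,0,0,0],[0,0,0,0,0,0],[0,0,0,0,0,0],[0,0,0,0,0,0],[0,0,-0.01,0,0,0],[0,0,-0.03,0,0,0],[0,0,-0.03,0,0,0],[0,0,-0.03,0,0,0]]'
python3 go.py .3803 .2826 .295 33.4
```

```text
time: 8.43
tool_pos: [0.4693, 0.1171, 0.195]
tool_rot: [3.141, -0.001, 0.354]
contact_force: [-0.1, -0.1, -0.2]
opening: 0.09
grip_force: 0.0
time: 9.1
tool_pos: [0.4688, 0.1185, 0.1956]
tool_rot: [3.141, -0.001, 0.354]
contact_force: [0.2, -0.5, -0.5]
opening: 0.0415
grip_force: 0.0
time: 9.77
tool_pos: [0.4684, 0.1184, 0.2965]
tool_rot: [-3.141, 0.001, 0.354]
contact_force: [0.7, -0.3, -0.5]
opening: 0.034
grip_force: 25.0
t 9.7667 shift [-0.0258 -0.1846  0.0016] rows 5.0 turn [-0.0004  0.0014 -0.2292] shift if turned first [ 0.0168 -0.1856  0.0015]
```

```bash
python3 -m pendant '[[-0.0037,-0.0264,0,0,0,0],[-0.0037,-0.0264,0,0,0,0],[-0.0037,-0.0264,0,0,0,0],[-0.0037,-0.0264,0,0,0,0],[-0.0037,-0.0264,0,0,0,0],[-0.0037,-0.0264,0,0,0,0],[-0.0036,-0.0262,0,0,0,0]]'
python3 -m pendant '[[0,0,0,0,0,-0.076],[0,0,0,0,0,-0.076],[0,0,0,0,0,-0.077],[0,0,0,0,0,0],[0,0,0,0,0,0]]'
python3 go.py .3803 .2826 .2 33.4
python3 - <<'E'
from h import *
c=robot.read_camera("wrist"); cv2.imwrite("pics/w4.png",cv2.cvtColor(c["image"],4)); s=np.array([[1,1],[1,-1],[-1,-1],[-1,1]])*[.048,.032];a=np.radians(33.4); s=s@np.array([[np.cos(a),np.sin(a)],[-np.sin(a),np.cos(a)]]);print(project(c,np.c_[s+[.3803,.2826],[.014]*4]).round())
E
```

```text
time: 10.35
tool_pos: [0.3797, 0.2836, 0.2956]
tool_rot: [3.141, 0.0, 0.354]
contact_force: [0.2, -0.2, -1.0]
opening: 0.0337
grip_force: 25.0
time: 10.77
tool_pos: [0.3805, 0.2826, 0.2954]
tool_rot: [3.141, 0.0, 0.581]
contact_force: [0.1, -0.3, -0.8]
opening: 0.0335
grip_force: 25.0
t 10.7667 shift [-0.0002 -0.0001  0.0954] rows 3.0 turn [ 0.0001  0.0002 -0.0024] shift if turned first [-0.0002 -0.0001  0.0954]
[[211. 134.]
 [292. 134.]
 [289. 246.]
 [215. 247.]]
```

View pics/w4.png

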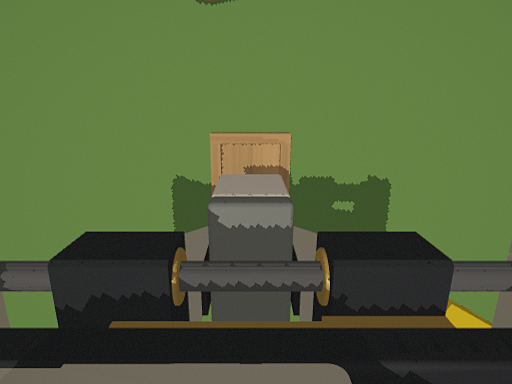

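The oblong stand's far edge runs from (210,133) to (291,133), as predicted, with the jar centred over it. I lower and release, then go on to the slim jar.

```bash
python3 -m pendant '[[0,0,0.022,0,0,0],[0,0,0.022,0,0,0],[0,0,0.022,0,0,0],[0,0,0.013,0,0,0],[0,0,0.006,0,0,0],[0,0,0.004,0,0,0],[0,0,0.003,0,0,0],[0,0,0.001,0,0,0]]'
python3 -m pendant '[[0,0,0,0,0,0],[0,0,0.001,0,0,0],[0,0,0,0,0,0],[0,0,0,0,0,0]]'
```

```text
time: 11.48
tool_pos: [0.3809, 0.2827, 0.2032]
tool_rot: [3.141, -0.001, 0.582]
contact_force: [-4.9, -3.1, 17.3]
opening: 0.0335
grip_force: 25.0
time: 11.82
tool_pos: [0.3808, 0.2827, 0.2032]
tool_rot: [3.141, -0.002, 0.582]
contact_force: [-3.8, -2.9, 15.3]
opening: 0.0344
grip_force: 25.0
```

```bash
python3 -m pendant '[[0,0,-0.001,0,0,0],[0,0,0,0,0,0],[0,0,0,0,0,0],[0,0,0,0,0,0],[0,0,0,0,0,0],[0,0,0,0,0,0]]' 0.09
python3 -m pendant '[[0,0,-0.01,0,0,0],[0,0,-0.02,0,0,0],[0,0,-0.03,0,0,0],[0,0,-0.03,0,0,0],[0,0,0,0,0,0]]'
python3 go.py .6502 .1457 .3 33.4
```

```text
time: 12.32
tool_pos: [0.3807, 0.2827, 0.2021]
tool_rot: [3.142, 0.0, 0.583]
contact_force: [-0.2, 0.3, 0.7]
opening: 0.0695
grip_force: 0.0
time: 12.73
tool_pos: [0.3819, 0.2834, 0.2969]
tool_rot: [3.141, -0.009, 0.583]
contact_force: [0.6, 1.0, 0.2]
opening: 0.0897
grip_force: 0.0
t 12.7333 shift [ 0.1482  0.2627 -0.0015] rows 8.0 turn [ 0.001  -0.009  -0.0001] shift if turned first [ 0.1482  0.2627 -0.0031]
```

```bash
python3 -m pendant '[[0.0185,0.0328,0,0,0,0],[0.0185,0.0328,0,0,0,0],[0.0185,0.0328,0,0,0,0],[0.0185,0.0328,0,0,0,0],[0.0185,0.0328,0,0,0,0],[0.0185,0.0328,0,0,0,0],[0.0185,0.0328,0,0,0,0],[0.0185,0.0328,0,0,0,0]]'
python3 -m pendant '[[0,0,0,0,0,0],[0,0,0,0,0,0]]'
python3 go.py .6502 .1457 .199 33.4
python3 - <<'E'
from h import *
c=robot.read_camera("wrist"); cv2.imwrite("pics/w5.png",cv2.cvtColor(c["image"],4)); print(project(c,[[.6502,.1457,.062]]))
c=robot.read_camera("scene"); im=c["image"]; cv2.imwrite("pics/s5.png",cv2.cvtColor(cv2.resize(np.hstack([im[130:200,215:285],im[205:275,355:425]]),None,fx=5,fy=5,interpolation=2),4))
hsv=cv2.cvtColor(im,cv2.COLOR_RGB2HSV); lid=cv2.inRange(hsv,(18,0,40),(50,46,255))
E
```

```text
time: 13.4
tool_pos: [0.65, 0.1439, 0.2914]
tool_rot: [-3.141, 0.001, 0.583]
contact_force: [0.5, 0.9, 0.2]
opening: 0.0901
grip_force: 0.0
time: 13.57
tool_pos: [0.6497, 0.1436, 0.2905]
tool_rot: [-3.141, 0.001, 0.58]
contact_force: [-1.0, 0.8, -1.2]
opening: 0.0899
grip_force: 0.0
t 13.5667 shift [ 0.0017 -0.0014  0.0915] rows 3.0 turn [-0.0006  0.0012 -0.0027] shift if turned first [ 0.0016 -0.0015  0.0915]
[[250.27215145 210.97226169]]
```

View pics/w5.png

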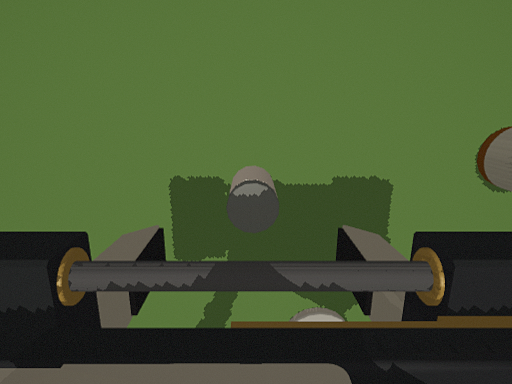

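View pics/s5.png

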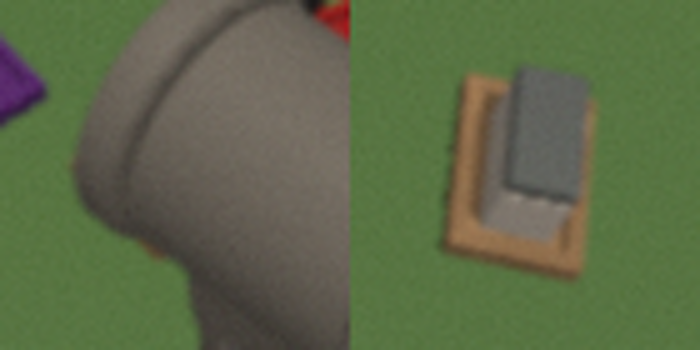

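The slim lid is centred at about (253,207), against (250,211) predicted, so I correct by 2–3 mm. The scene crop shows the oblong jar well seated in its recess.

```bash
python3 -m pendant '[[0.001,0,0.023,0,0,0],[0.001,0,0.023,0,0,0],[0.001,0,0.023,0,0,0],[0.001,0.0005,0.022,0,0,0]]'
python3 -m pendant '[[0,0,0,0,0,0],[0,0,0,0,0,0],[0,0,0,0,0,0],[0,0,0,0,0,0],[0,0,0,0,0,0],[0,0,0,0,0,0],[0,0,0,0,0,0],[0,0,0,0,0,0]]' 0.02 18
python3 -m pendant '[[0,0,0,0,0,0],[0,0,0,0,0,0],[0,0,0,0,0,0],[0,0,0,0,0,0],[0,0,-0.01,0,0,0],[0,0,-0.03,0,0,0],[0,0,-0.03,0,0,0],[0,0,-0.03,0,0,0]]'
python3 go.py .6563 -.1237 .302 33.4
```

```text
time: 14.0
tool_pos: [0.6509, 0.1482, 0.2006]
tool_rot: [-3.141, 0.0, 0.585]
contact_force: [0.1, -0.9, -0.3]
opening: 0.0899
grip_force: 0.0
time: 14.67
tool_pos: [0.6523, 0.1468, 0.2017]
tool_rot: [3.141, -0.001, 0.583]
contact_force: [0.2, -0.3, 0.1]
opening: 0.041
grip_force: 0.0
time: 15.33
tool_pos: [0.6519, 0.1469, 0.3022]
tool_rot: [-3.141, 0.001, 0.583]
contact_force: [-0.3, -0.6, 0.0]
opening: 0.0356
grip_force: 18.0
t 15.3333 shift [-1.453e-01  2.283e-01  2.000e-04] rows 7.0 turn [-0.0008  0.0014 -0.0001] shift if turned first [-1.453e-01  2.283e-01  2.000e-04]
```

```bash
python3 -m pendant '[[-0.0182,0.0285,0,0,0,0],[-0.0182,0.0285,0,0,0,0],[-0.0182,0.0285,0,0,0,0],[-0.0182,0.0285,0,0,0,0],[-0.0182,0.0285,0,0,0,0],[-0.0182,0.0285,0,0,0,0],[-0.0182,0.0285,0,0,0,0],[-0.018,0.0285,0,0,0,0]]'
python3 -m pendant '[[0,0,0,0,0,0],[0,0,0,0,0,0],[0,0,0,0,0,0]]'
python3 go.py .6563 -.1237 .206 33.4
python3 - <<'E'
from h import *
c=robot.read_camera("wrist"); cv2.imwrite("pics/w6.png",cv2.cvtColor(c["image"],4)); a=np.radians(33.4);d=np.array([np.cos(a),np.sin(a),0]);e=np.array([np.sin(a),-np.cos(a),0]);s=np.array([.6563,-.1237,.014]);print(project(c,[s,s+.033*d,s+.033*e,s-.033*e]).round())
E
```

```text
time: 16.0
tool_pos: [0.656, -0.125, 0.3016]
tool_rot: [-3.141, 0.0, 0.583]
contact_force: [0.7, 0.3, -0.7]
opening: 0.0355
grip_force: 18.0
time: 16.25
tool_pos: [0.6561, -0.1233, 0.3013]
tool_rot: [-3.141, 0.0, 0.582]
contact_force: [-0.3, 0.9, -1.0]
opening: 0.0355
grip_force: 18.0
t 16.25 shift [-0.0001  0.0005  0.0953] rows 3.0 turn [-0.0008  0.     -0.0007] shift if turned first [-0.0001  0.0004  0.0953]
[[253. 191.]
 [253. 152.]
 [292. 191.]
 [213. 191.]]
```

View pics/w6.png

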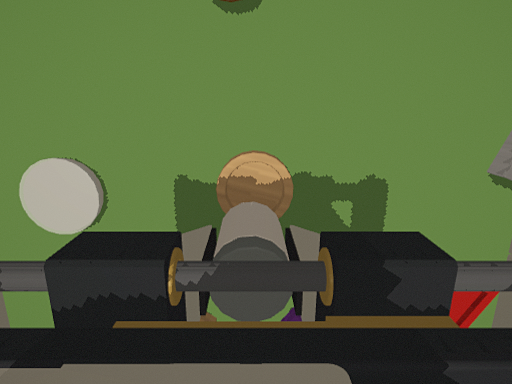

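The slim stand spans columns 217–293 with its top at row 152, within 1–2 px of the prediction. The bottle and dish are untouched. I lower it.

```bash
python3 -m pendant '[[0,0.0005,0.022,0,0,0],[0,0.0005,0.022,0,0,0],[0,0,0.022,0,0,0],[0,0,0.014,0,0,0],[0,0,0.006,0,0,0],[0,0,0.004,0,0,0],[0,0,0.003,0,0,0],[0,0,0.001,0,0,0]]'
python3 -m pendant '[[0,0,0,0,0,0],[0,0,0.001,0,0,0],[0,0,0,0,0,0],[0,0,0,0,0,0]]'
```

```text
time: 16.97
tool_pos: [0.6572, -0.1239, 0.2078]
tool_rot: [3.141, -0.001, 0.583]
contact_force: [-0.6, -0.2, -0.8]
opening: 0.0358
grip_force: 18.0
time: 17.3
tool_pos: [0.657, -0.1245, 0.2067]
tool_rot: [3.141, -0.0, 0.583]
contact_force: [-0.2, 0.1, -0.9]
opening: 0.0355
grip_force: 18.0
```

```bash
python3 -m pendant '[[0,0,0.001,0,0,0],[0,0,0.001,0,0,0],[0,0,0,0,0,0],[0,0,0,0,0,0]]'
```

```text
time: 17.63
tool_pos: [0.657, -0.1245, 0.2055]
tool_rot: [3.141, -0.001, 0.583]
contact_force: [-2.2, 0.9, 4.9]
opening: 0.0361
grip_force: 18.0
```

Contact with the recess floor at the expected height. I release, retreat and go to the wide jar.

```bash
python3 -m pendant '[[0,0,0,0,0,0],[0,0,0,0,0,0],[0,0,0,0,0,0],[0,0,0,0,0,0],[0,0,0,0,0,0],[0,0,0,0,0,0]]' 0.092
python3 -m pendant '[[0,0,-0.01,0,0,0],[0,0,-0.02,0,0,0],[0,0,-0.03,0,0,0],[0,0,-0.03,0,0,0],[0,0,0,0,0,0]]'
python3 go.py .5052 -.4086 .28 0
```

```text
time: 18.13
tool_pos: [0.6568, -0.1244, 0.2041]
tool_rot: [-3.142, 0.0, 0.583]
contact_force: [0.5, -0.8, -0.1]
opening: 0.0712
grip_force: 0.0
time: 18.55
tool_pos: [0.6583, -0.1247, 0.3021]
tool_rot: [3.132, -0.008, 0.583]
contact_force: [1.1, 0.7, 0.7]
opening: 0.0919
grip_force: 0.0
t 18.55 shift [-0.2842  0.1526  0.0213] rows 8.0 turn [ 0.0069 -0.0103  0.5829] shift if turned first [-0.1531  0.2839  0.0221]
```

```bash
python3 -m pendant '[[-0.0355,0.0191,0,0,0,0],[-0.0355,0.0191,0,0,0,0],[-0.0355,0.0191,0,0,0,0],[-0.0355,0.0191,0,0,0,0],[-0.0355,0.0191,0,0,0,0],[-0.0355,0.0191,0,0,0,0],[-0.0355,0.0191,0,0,0,0],[-0.0355,0.0191,0.01,0,0,0]]'
python3 -m pendant '[[0,0,0,0,0,0],[0,0,0,0,0,0],[0,0,0,0,0,0]]'
python3 go.py .5052 -.4086 .192 33.4
python3 - <<'E'
from h import *
c=robot.read_camera("wrist"); cv2.imwrite("pics/w7.png",cv2.cvtColor(c["image"],4)); print(project(c,[[.5052,-.4086,.05]]))
E
```

```text
time: 19.22
tool_pos: [0.5031, -0.4102, 0.287]
tool_rot: [3.137, -0.001, 0.583]
contact_force: [1.9, 0.8, 1.0]
opening: 0.0916
grip_force: 0.0
time: 19.47
tool_pos: [0.5038, -0.4082, 0.2846]
tool_rot: [3.142, -0.0, 0.582]
contact_force: [-0.0, -0.2, 0.2]
opening: 0.0915
grip_force: 0.0
t 19.4667 shift [0.0009 0.0011 0.0926] rows 3.0 turn [ 0.0001 -0.0004 -0.0009] shift if turned first [0.0009 0.0011 0.0926]
[[253.89707606 209.68636584]]
```

View pics/w7.png

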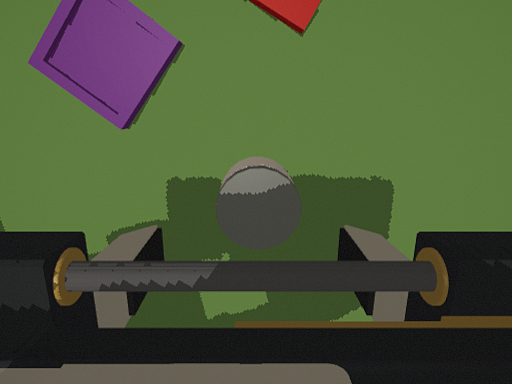

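The wide lid is centred at (258,207), against (254,210) predicted, so I shift about 3 mm in y and 1.5 mm in x.

```bash
python3 -m pendant '[[0.0006,0.001,0.023,0,0,0],[0.0006,0.001,0.023,0,0,0],[0.0006,0.001,0.023,0,0,0],[0.0006,0.001,0.023,0,0,0]]'
python3 -m pendant '[[0,0,0,0,0,0],[0,0,0,0,0,0],[0,0,0,0,0,0],[0,0,0,0,0,0],[0,0,0,0,0,0],[0,0,0,0,0,0],[0,0,0,0,0,0],[0,0,0,0,0,0]]' 0.04 30
python3 -m pendant '[[0,0,0,0,0,0],[0,0,0,0,0,0],[0,0,0,0,0,0],[0,0,0,0,0,0],[0,0,-0.01,0,0,0],[0,0,-0.03,0,0,0],[0,0,-0.03,0,0,0],[0,0,-0.04,0,0,0]]'
python3 go.py .5223 .4102 .302 33.4
```

```text
time: 19.85
tool_pos: [0.5094, -0.4086, 0.1921]
tool_rot: [3.14, -0.0, 0.586]
contact_force: [-0.4, -0.2, 0.1]
opening: 0.0918
grip_force: 0.0
time: 20.52
tool_pos: [0.5085, -0.4105, 0.1939]
tool_rot: [3.139, -0.001, 0.583]
contact_force: [-0.3, 1.3, 6.1]
opening: 0.0597
grip_force: 30.0
time: 21.18
tool_pos: [0.5073, -0.4098, 0.3014]
tool_rot: [-3.136, 0.001, 0.582]
contact_force: [0.9, -0.5, -1.6]
opening: 0.0596
grip_force: 30.0
t 21.1833 shift [ 0.4636 -0.6765  0.0025] rows 20.0 turn [-0.0053  0.0012 -0.0005] shift if turned first [ 4.639e-01 -6.763e-01 -6.000e-04]
```

```bash
python3 -m pendant '[[0.01,-0.014,0,0,0,0],[0.0193,-0.0282,0,0,0,0],[0.0193,-0.0282,0,0,0,0],[0.0193,-0.0282,0,0,0,0],[0.0193,-0.0282,0,0,0,0],[0.0193,-0.0282,0,0,0,0],[0.0193,-0.0282,0,0,0,0],[0.0193,-0.0282,0,0,0,0]]'
python3 -m pendant '[[0.0193,-0.0282,0,0,0,0],[0.0193,-0.0282,0,0,0,0],[0.0193,-0.0282,0,0,0,0],[0.0193,-0.0282,0,0,0,0],[0.0193,-0.0282,0,0,0,0],[0.0193,-0.0282,0,0,0,0],[0.0193,-0.0282,0,0,0,0],[0.0193,-0.0282,0,0,0,0]]'
python3 -m pendant '[[0.0193,-0.0282,0,0,0,0],[0.0193,-0.0282,0,0,0,0],[0.0193,-0.0282,0,0,0,0],[0.0193,-0.0282,0,0,0,0],[0.0193,-0.0282,0,0,0,0],[0.0193,-0.0282,0,0,0,0],[0.0193,-0.0282,0,0,0,0],[0.0193,-0.0282,0,0,0,0]]'
python3 -m pendant '[[0.009,-0.013,0,0,0,0],[0,0,0,0,0,0],[0,0,0,0,0,0],[0,0,0,0,0,0]]'
python3 go.py .5223 .4102 .198 33.4
python3 - <<'E'
from h import *
c=robot.read_camera("wrist"); cv2.imwrite("pics/w8.png",cv2.cvtColor(c["image"],4)); a=robot.observe()["tool_rot"][2];d=np.array([np.cos(a),np.sin(a),0]);e=np.array([np.sin(a),-np.cos(a),0]);s=np.array([.5223,.4102,.014]);print(project(c,[s,s+.045*d,s+.045*e,s-.045*e]).round())
E
```

```text
time: 21.85
tool_pos: [0.5123, -0.1524, 0.3027]
tool_rot: [3.142, 0.0, 0.582]
contact_force: [1.1, 0.0, -1.4]
opening: 0.0593
grip_force: 30.0
time: 22.52
tool_pos: [0.5172, 0.121, 0.3027]
tool_rot: [3.141, 0.0, 0.583]
contact_force: [1.0, -0.4, -2.2]
opening: 0.0593
grip_force: 30.0
time: 23.18
tool_pos: [0.5219, 0.3942, 0.3026]
tool_rot: [3.141, 0.0, 0.583]
contact_force: [1.0, -0.6, -1.8]
opening: 0.0596
grip_force: 30.0
time: 23.52
tool_pos: [0.5226, 0.4078, 0.3021]
tool_rot: [3.141, 0.001, 0.583]
contact_force: [0.6, -0.4, -1.4]
opening: 0.0596
grip_force: 30.0
t 23.5167 shift [ 0.0012 -0.0023  0.1041] rows 3.0 turn [ 0.0005  0.0012 -0.0004] shift if turned first [ 0.0011 -0.0022  0.1041]
[[249. 189.]
 [249. 135.]
 [302. 189.]
 [196. 189.]]
```

View pics/w8.png

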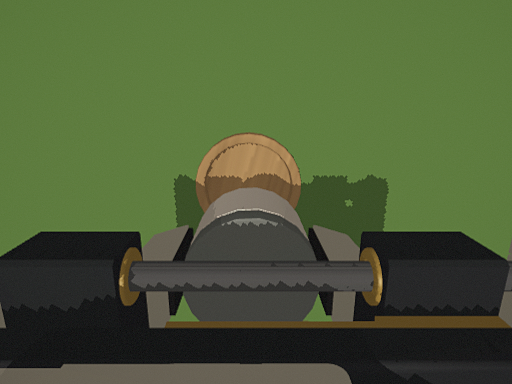

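The wide stand spans columns 196–301 with its top at row 133, as predicted. I apply the 1–2 mm shift and lower.

```bash
python3 -m pendant '[[0.0008,-0.001,0.022,0,0,0],[0.0007,-0.0012,0.022,0,0,0],[0,0,0.022,0,0,0],[0,0,0.018,0,0,0],[0,0,0.008,0,0,0],[0,0,0.005,0,0,0],[0,0,0.003,0,0,0],[0,0,0.002,0,0,0]]'
python3 -m pendant '[[0,0,0,0,0,0],[0,0,0.001,0,0,0],[0,0,0,0,0,0],[0,0,0,0,0,0]]'
```

```text
time: 24.23
tool_pos: [0.5232, 0.411, 0.201]
tool_rot: [3.141, -0.001, 0.582]
contact_force: [-0.2, 0.7, -1.5]
opening: 0.0593
grip_force: 30.0
time: 24.57
tool_pos: [0.5228, 0.4113, 0.1998]
tool_rot: [3.141, -0.001, 0.583]
contact_force: [0.4, 0.5, -1.7]
opening: 0.0596
grip_force: 30.0
```

```bash
python3 -m pendant '[[0,0,0.001,0,0,0],[0,0,0.001,0,0,0],[0,0,0,0,0,0],[0,0,0,0,0,0]]'
```

```text
time: 24.9
tool_pos: [0.5228, 0.4114, 0.198]
tool_rot: [3.141, -0.001, 0.583]
contact_force: [-1.6, -1.1, 5.2]
opening: 0.0594
grip_force: 30.0
```

Seated. I release, lift, move aside toward the base and check all four.

```bash
python3 -m pendant '[[0,0,0,0,0,0],[0,0,0,0,0,0],[0,0,0,0,0,0],[0,0,0,0,0,0],[0,0,0,0,0,0],[0,0,0,0,0,0]]' 0.092
python3 -m pendant '[[0,0,-0.01,0,0,0],[0,0,-0.02,0,0,0],[0,0,-0.03,0,0,0],[0,0,-0.04,0,0,0],[0,0,-0.04,0,0,0],[0,0,-0.03,0,0,0]]'
python3 -m pendant '[[-0.037,-0.015,0,0,0,0],[-0.037,-0.015,0,0,0,0],[-0.037,-0.015,0,0,0,0],[-0.037,-0.015,0,0,0,0],[-0.037,-0.015,0,0,0,0],[-0.037,-0.015,0,0,0,0],[0,0,0,0,0,0],[0,0,0,0,0,0]]'
python3 - <<'E'
from h import *
c=robot.read_camera("top"); im=c["image"]; hsv=cv2.cvtColor(im,cv2.COLOR_RGB2HSV)
lid=cv2.inRange(hsv,(18,0,60),(50,46,255)); lid=cv2.morphologyEx(lid,cv2.MORPH_OPEN,np.ones((3,3),np.uint8))
for n,(x,y,h) in dict(slim=(.6563,-.1237,.066),wide=(.5223,.4102,.054),square=(.4866,-.1271,.059),oblong=(.3803,.2826,.059),dish=(.5598,.010,.014)).items():
    u,v=project(c,[[x,y,h]])[0].round().astype(int)
    m=np.zeros_like(lid); m[v-25:v+25,u-25:u+25]=lid[v-25:v+25,u-25:u+25]
    k=cv2.findContours(m,0,1)[0]
    print(n,k and rect(c,max(k,key=cv2.contourArea),h))
cv2.imwrite("pics/top9.png",cv2.cvtColor(cv2.resize(im[80:320,40:440],(800,480),interpolation=2),4))
E
```

```text
time: 25.4
tool_pos: [0.5227, 0.4112, 0.197]
tool_rot: [3.142, 0.0, 0.583]
contact_force: [-0.1, -0.3, 0.4]
opening: 0.0911
grip_force: 0.0
time: 25.9
tool_pos: [0.5226, 0.4112, 0.3718]
tool_rot: [3.141, -0.004, 0.583]
contact_force: [1.1, 0.3, -0.2]
opening: 0.0921
grip_force: 0.0
time: 26.57
tool_pos: [0.2862, 0.3639, 0.3684]
tool_rot: [-3.141, -0.001, 0.585]
contact_force: [1.1, 0.7, 0.1]
opening: 0.0919
grip_force: 0.0
slim (654.0, -123.0, 32.3, 30.8, -87.5)
wide (518.5, 409.7, 58.6, 54.0, -87.5)
square (485.8, -127.3, 47.4, 47.3, -88.9)
oblong (381.0, 285.0, 64.7, 32.8, 33.2)
dish (559.8, 10.0, 64.7, 61.2, 2.5)
```

View pics/top9.png

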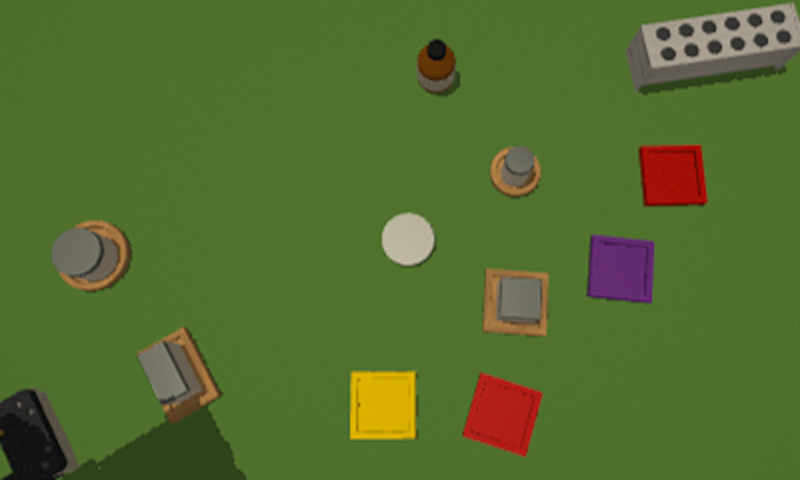

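In the final top view all four lids sit within about 4 mm of their recess centres at seated height. The dish has not moved, the bottle stands in place, and the gripper is clear.

```bash
python3 -m pendant '[[0,0,0,0,0,0],[0,0,0,0,0,0],[0,0,0,0,0,0]]' && python3 -c "
from cell import robot
print(robot.hand_in())"
```

```text
time: 26.87
tool_pos: [0.2889, 0.3643, 0.3671]
tool_rot: [3.141, -0.0, 0.582]
contact_force: [-0.1, 0.0, -0.5]
opening: 0.0915
grip_force: 0.0
the job is handed in; nothing more can be done
None
```

I put all four white jars in their matching wooden stands and handed the job in at 26.9 s; the final top view shows each within about 4 mm of its recess centre, with the Petri dish and bottle still in place, but the hand-in returned no verdict.

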